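Clear the specimen carrier out of the way and shut the specimen cabinet

TASK

Lift the orange specimen carrier by its handle off the stand in front of the open cabinet and set it down gently, upright and wholly on the blue pad. Then push the cabinet door gently shut, without slamming it, until it snaps home on its catch and stays closed. Do not tip or drop the carrier, and leave everything else on the desk where it is.

Things in the scene. Friction and masses are not known exactly. Their poses are not given: they have to be found in the camera images.
- cabinet: white bench-top specimen cabinet, fixed, 260 deep (own x), 240 wide (own y), 330 high. Origin: centre of its underside; own -x is its front, z up. Its control head (heights 260 to 330) reaches own x = -200, overhanging the closed door's outer face (own x = -150) by 50, so the end of the push must come slantwise under it, tool tilted about 40 degrees.
- cab_door (a joint): door angle, rad: 0 = shut, up to 1.75 open; stays where left. A sprung catch resists from about 0.08 (push 5 to 12 N); past 0.035 it pulls the door home and holds it. White door 240 wide, 200 high (heights 55 to 255), 20 thick; a blue grip strip stands 12 proud of the outer face along the free edge (215 to 229 from the hinge).
- door_hinge (a point): on the door's vertical hinge axis, at its lower edge (height 55), in the plane of the outer face; turns with the door. Own -y runs along the door to the free edge, own -x is the outer face's outward normal. It lies at x -150, y +120 in the cabinet's frame.
- door_push (a point): point on the door's outer face, 160 mm from the hinge axis, height 105: a good place to push. Same axes as door_hinge, turns with the door.
- carrier: orange specimen carrier, loose, 0.35 to 0.7 kg: upright can 80 across, white lid 86 across with top at 145, rigid black arched handle: bar 16 x 78 x 16 along own y, centre 186 above the underside, 33 free under it, posts at own y = +/-36. Origin: centre of its underside. At first it stands in the door's swing.
- carrier_grip (a point): centre of the carrier's handle bar; the bar runs along own y, grip it across own x (16 mm).
- stand: fixed round steel stand, 108 across, top face at 30 with four small lugs to 37 that surround the carrier's foot; origin: centre of its underside. The door passes over it.
- pad: fixed square blue pad, 170 x 170 x 6 thick, edges along own x and y; origin: centre of its underside on the desk.
- tube_rack: white rack with purple-capped sample tubes, 80 x 200 x 106 high, loose bystander, leave alone; origin: centre of its underside
- mouse: black computer mouse, 100 x 60 x 32 high, loose bystander, leave alone; origin: centre of its underside
- scanner: black barcode scanner on its grey foot, 110 long, 113 high, loose bystander, leave alone; origin: centre of its underside
- bottle: white disinfectant bottle with blue cap, 68 across, 170 high, loose bystander, leave alone; origin: centre of its underside
There are look-alikes about, which are no part of the job. Of the things that look like the pad, the larger one is meant.

How it is judged (in metres and radians):
On the way, in this order (a step that is already met when the one before it is completed fails the run):
1. the carrier stands upright and released on the blue pad (x of carrier in the frame of pad between -0.05 and 0.05 m and y of carrier in the frame of pad between -0.05 and 0.05 m and z of carrier in the frame of pad below 0.012 m and angle between carrier's own z axis and vertical below 0.1 rad and linear speed of carrier below 0.03 m/s and contact force between the fingers and carrier below 0.2 N), for 0.2 s.
2. the door is pushed shut and seated on its catch (value of joint cab_door below 0.015 rad), for 0.2 s.
At the end, for the whole second after the job is handed in: The carrier stands released, at rest and upright (within 0.1 rad) on the pad, its centre within 50 mm of the pad's centre along each of the pad's sides and its underside within 6 mm of the pad's top; the door is at rest, seated on its catch (below 0.015 rad) (all of step 1 and value of joint cab_door below 0.015 rad and velocity of joint cab_door between -0.05 and 0.05 rad/s); the robot touches nothing.
It fails at once if the carrier is tipped by more than 0.6 rad (angle between carrier's own z axis and vertical above 0.6 rad).
It fails at once if the carrier is dropped (moves faster than 0.6 m/s while the fingers do not hold it) (linear speed of carrier above 0.6 m/s and contact force between the fingers and carrier below 0.1 N).
It fails at once if the door is slammed (closes faster than 2.5 rad/s) (velocity of joint cab_door below -2.5 rad/s).
It fails at once if a bystander (rack, mouse, scanner or bottle) is moved by more than 30 mm (distance of any of tube_rack, mouse, scanner, bottle from where it was at the start of the episode above 0.03 m).
It also fails if it takes over 64 s, if anything falls off the work surface, if the arm or the gripper's body presses on something with over 40 N, if the wrist force passes 120 N, or if a joint passes its speed limit or range.

ROBOT

A 6-joint arm with a two-finger parallel gripper is mounted at the origin on the work surface. World frame = base frame: x ahead of the robot, y to its left, z up, the work surface at z = 0. Lengths are in m, angles in degrees, forces in N, time in s.
With the tool pointing down it reaches from about 0.25 to 0.725 m from the base axis. Payload 9.7 kg.
Tool frame: the origin (TCP) lies between the finger pads; the fingertips stand bot.tcp_to_tips ahead of it and the grasp point (between the pads) lies 2 mm behind it (bot.tcp_to_tips is the distance from the TCP to the fingertips, in m); z points along the fingers, y is the line along which they close (so a half turn about z gives the same grasp; the last joint's range is limited). The gripper opens to 85 mm and grips with 20 to 120 N. Pads are 22 mm wide; open, the fingers measure 114 mm over their backs; the gripper's body (76 mm by 85 mm) begins 54 mm behind the grasp point. The pads swing forward as they close: fully open they stand 13 mm farther back than shut.
Start: joints at [-77.006, 4.979, 10.078, 95.1, 0, 90], TCP at [0.124, -0.536, 0.248] pointing down, gripper open.
Joint ranges: [-179.16, 179.16], [-48.56, 103.87], [-65.8, 70.77], [-126.05, 130.52], [-82.76, 87.17], [-180, 180]. Speed limits (degrees/s): [127.2, 127.2, 147.25, 180, 180, 180].

INTERFACE

Orientations are given as [roll, pitch, yaw] about the fixed x, y, z axes, in that order (R = Rz(yaw) Ry(pitch) Rx(roll)).
In Python, from workcell import sensors, camera, camera_params, bot gives the robot as it stands.
- The arm moves only by the tool apply_moves, never from a script. Its argument "motion" is a list of rows, each an object with "jaw": the opening, from -1 (shut) to 1 (fully open); "xyz": the shift along the tool's x, y, z in mm, a list of three; "twist": the turn about the tool's z in rad. A call has 1 to 5 rows; each row is the pose to reach, as a shift and turn from the pose commanded when the call began, along the tool's axes at that moment; what a row does not reach only later rows make up. A row lasts 1/8 s, in which the tool goes at most 62.5 mm and 10.7 degrees, less where a joint would pass 70% of its speed; a pose out of reach is approached as far as the arm can. A call with a gripper value outside its range is refused whole. The fingers move at their own pace and stop on an object; "grip_force" is the grip in N (left out, the last holds). Time passes only in rows, so rows that repeat a pose let the fingers close. It gives the time, the measured TCP pose, the force, the opening and the grip force at its end, in the units of the state.
- sensors.get_obs(): the state, without advancing time (a new reading comes with each control period).
- camera(name): name is "scene" or "top" or "wrist"; returns (picture, depth): 400x640x3 uint8, red, green, blue; 400x640 float32, m along the optical axis (not along the pixel's ray), 0 where there is no reading.
- camera_params(name): a dict with "mtx" (3x3 intrinsics, pixels), "rvec" (rotation vector, rad) and "tvec" (3), from world to camera coordinates, as OpenCV has them. Camera axes: x right, y down, z forward; pixel columns grow to the right and rows downward; lengths in m; the calibration is good to about 2 mm. The wrist camera is an equidistant fisheye: a pixel r from the principal point sees the ray r / f radians off the axis. A picture is of the moment at which its call begins: read the wrist's pose just before it. camera_params takes no time and is no camera call; for the wrist camera it gives the pose at the moment of the call.
- bot.job_done(): hands the job in; it is judged then, once.
The state is a dict: "time": time; "q": joint angles; "qd": joint speeds; "joint_efforts": joint torques, N m; "ee_pos": TCP position; "tcp_rot": TCP orientation; "wrist_force": force on the tool from outside, world axes, zero at the start; "torque": the same for the moment, N m; "opening": finger opening in m; "grasp_force": force on a finger pad.
Only numpy, scipy, OpenCV 4.12 (cv2) and the standard library are available. Lean on these libraries where they do the work, as an engineer would, in place of code of your own. Each camera call takes 0.05 s, during which the arm holds its last target. There are 200 camera calls.

## Working session

There is one attempt and no reset: what is moved stays moved. The work goes in short steps, Python scripts to look and compute and a tool call to move; the robot and the scene stay as the last step left them, time stands still between calls to the robot, and variables do not carry over. Pictures are saved under pics/ and viewed, at most 10 in all, crops included, and the job is handed in when it is done.

Besides the shell and the picture viewer there is one more tool, called after "Request:" as name(argument=value, ...) on one line, values as JSON. apply_moves: Moves the arm, as the interface text tells. Its arguments: {"type":"object","properties":{"motion":{"type":"array","items":{"type":"object","properties":{"jaw":{"type":"number"},"xyz":{"type":"array","items":{"type":"number"}},"twist":{"type":"number"}}}},"grip_force":{"type":"number"}},"required":["motion"]}

```bash
mkdir -p pics
cat > h.py <<'E'
import numpy as np, cv2
from workcell import sensors, camera, camera_params, bot
from scipy.spatial.transform import Rotation as Ro
def world(name, d, u, v):
    p=camera_params(name); R=cv2.Rodrigues(np.array(p['rvec'],float))[0]; t=np.array(p['tvec'],float).ravel(); K=np.array(p['mtx'])
    u=np.asarray(u,float);v=np.asarray(v,float)
    c=np.stack([(u-K[0,2])/K[0,0]*d,(v-K[1,2])/K[1,1]*d,d],-1)
    return (c-t)@R
def cloud(name,d):
    v,u=np.mgrid[:400,:640]; return world(name,d,u,v)
E
python3 - <<'E'
from h import *
for n in('scene','top'):
    im,d=camera(n); cv2.imwrite(f'pics/{n}.png',im[:,:,::-1]); np.savez(f'{n}.npz',im=im,d=d)
    p=camera_params(n); print(n,p)
print(sensors.get_obs(), bot.tcp_to_tips)
E
```

```text
scene {'mtx': array([[444.55866847,   0.        , 311.40239381],
       [  0.        , 444.55866847, 197.58847594],
       [  0.        ,   0.        ,   1.        ]]), 'rvec': array([ 2.56900769,  1.19728455, -0.19782072]), 'tvec': array([-0.39568733, -0.36907743,  1.44312256])}
top {'mtx': array([[399.99565311,   0.        , 320.81287984],
       [  0.        , 399.99565311, 197.08921352],
       [  0.        ,   0.        ,   1.        ]]), 'rvec': array([ 2.17895908, -2.12040116,  0.14981947]), 'tvec': array([0.0052286 , 0.57570021, 1.23756017])}
{'time': 0.1, 'q': array([-7.70040312e+01,  5.00907352e+00,  1.00410553e+01,  9.50996066e+01,
        3.17333902e-04,  9.00021945e+01]), 'qd': array([-0.07407605, -0.04214446,  0.15275342, -0.07844859, -0.03385471,
        0.05374257]), 'joint_efforts': array([ 4.70566538e-04, -5.21564162e+01,  4.65650296e+01,  1.61058723e-02,
        9.52240953e-06,  1.79597384e-05]), 'ee_pos': array([ 0.12364811, -0.53574418,  0.24766162]), 'tcp_rot': array([-1.79932375e+02, -3.14743590e-04,  1.29937739e+01]), 'wrist_force': array([-0.04592009, -0.10681891,  0.0078253 ]), 'torque': array([-0.02481224, -0.02702336, -0.01108109]), 'grasp_force': 0.0, 'opening': 0.08490056374065001} 0.017
```

View pics/scene.png

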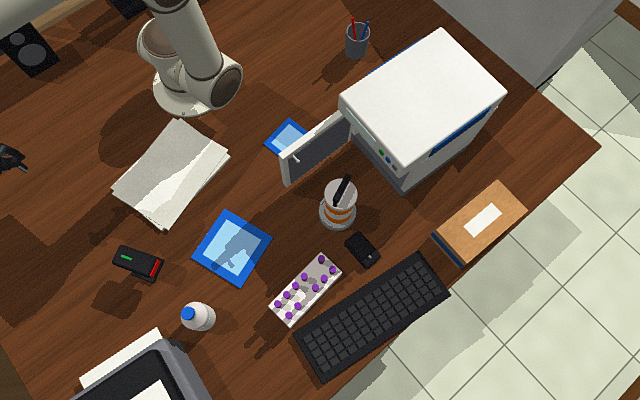

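View pics/top.png

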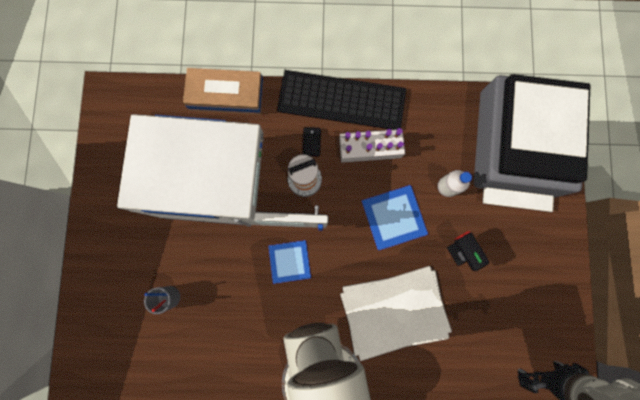

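Run:
```python
from h import *
z=np.load('top.npz'); im=z['im']; d=z['d']
c=im[110:290,230:450]; cv2.imwrite('pics/c1.png',cv2.resize(c[:,:,::-1],None,fx=3.3,fy=3.3,interpolation=cv2.INTER_CUBIC))
s=np.load('scene.npz'); c=s['im'][100:300,180:400]; cv2.imwrite('pics/c2.png',cv2.resize(c[:,:,::-1],None,fx=3,fy=3,interpolation=cv2.INTER_CUBIC))
np.set_printoptions(precision=4,suppress=True)
for n,zz in(('top',z),('scene',s)):
    P=cloud(n,zz['d']); x,y,h=P[...,0],P[...,1],P[...,2]; I=zz['im'].astype(int)
    # pad
    b=(I[...,2]>I[...,0]+40)&(abs(h-.006)<.008)
    k,l,st,ce=cv2.connectedComponentsWithStats(b.astype('uint8'))
    for i in range(1,k):
        if st[i,4]>150:
            q=P[l==i][:,:2].astype('f4'); print(n,'blue',st[i,4],cv2.minAreaRect(q),np.median(P[l==i][:,2]))
    # handle
    m=(h>.195)&(h<.235)&(x>.35)&(x<.75)&(y<.25)&(y>-.1)&(I.sum(2)<200)
    k,l,st,ce=cv2.connectedComponentsWithStats(m.astype('uint8'))
    for i in range(1,k):
        if st[i,4]>20:
            q=P[l==i]; print(n,'handle?',st[i],cv2.minAreaRect(q[:,:2].astype('f4')),np.median(q,0))
    # lid
    m=(abs(h-.175)<.006)&(x>.35)&(x<.75)&(y<.14)&(y>-.1)
    q=P[m]; print(n,'lid',len(q),np.median(q,0),q.min(0),q.max(0))
    # door top
    m=(abs(h-.255)<.008)&(x>.3)&(x<.75)&(y<.25)
    k,l,st,ce=cv2.connectedComponentsWithStats(m.astype('uint8'))
    for i in range(1,k):
        if st[i,4]>20: print(n,'door',st[i],cv2.boxPoints(cv2.minAreaRect(P[l==i][:,:2].astype('f4'))).tolist())
    m=(abs(h-.33)<.008)&(x>.3)
    q=P[m]; r=cv2.minAreaRect(q[:,:2].astype('f4')); print(n,'cab',r,cv2.boxPoints(r).tolist())
```

```text
top blue 2724 ((0.522034227848053, -0.2204018235206604), (0.17259013652801514, 0.17351144552230835), 19.172958374023438) 0.006935980037103185
top blue 1446 ((0.36924201250076294, 0.11725978553295135), (0.122174471616745, 0.1223715990781784), 9.512904167175293) 0.004700670298988774
top handle? [288 159  28  15 149] ((0.6358211040496826, 0.07641372084617615), (0.015781506896018982, 0.07782737165689468), 23.335689544677734) [0.6348 0.0775 0.2248]
top lid 507 [0.6257 0.076  0.1755] [0.4655 0.0068 0.1692] [0.6789 0.1344 0.1806]
top door [253 213  74  11 556] [[0.476461797952652, 0.005067907273769379], [0.4968952238559723, 0.004779241979122162], [0.499612957239151, 0.19715511798858643], [0.4791795313358307, 0.19744378328323364]]
top cab ((0.6061468124389648, 0.3509649336338043), (0.32999667525291443, 0.247693732380867), 87.14097595214844) [[0.47422417998313904, 0.19234928488731384], [0.7216095924377441, 0.17999467253684998], [0.7380694150924683, 0.5095806121826172], [0.49068403244018555, 0.521935224533081]]
scene blue 773 ((0.3477000296115875, 0.11632693558931351), (0.0804285928606987, 0.1
[... 586 characters left out ...]
9307060242, 0.07725440710783005), (0.015852056443691254, 0.0785604864358902), 23.04658317565918) [0.6401 0.0743 0.2231]
scene lid 721 [0.6384 0.0754 0.1745] [0.4822 0.0044 0.169 ] [0.6798 0.1399 0.181 ]
scene door [278 110  66  51 620] [[0.47856274247169495, 0.004498802125453949], [0.5004925727844238, 0.0042792633175849915], [0.5024422407150269, 0.19903451204299927], [0.4805123805999756, 0.19925406575202942]]
scene cab ((0.6078199148178101, 0.3522125482559204), (0.33310815691947937, 0.24847321212291718), 86.73241424560547) [[0.4742918312549591, 0.19301064312458038], [0.7223610877990723, 0.17884786427021027], [0.7413480281829834, 0.5114144682884216], [0.49327874183654785, 0.5255772471427917]]
```

View pics/c1.png

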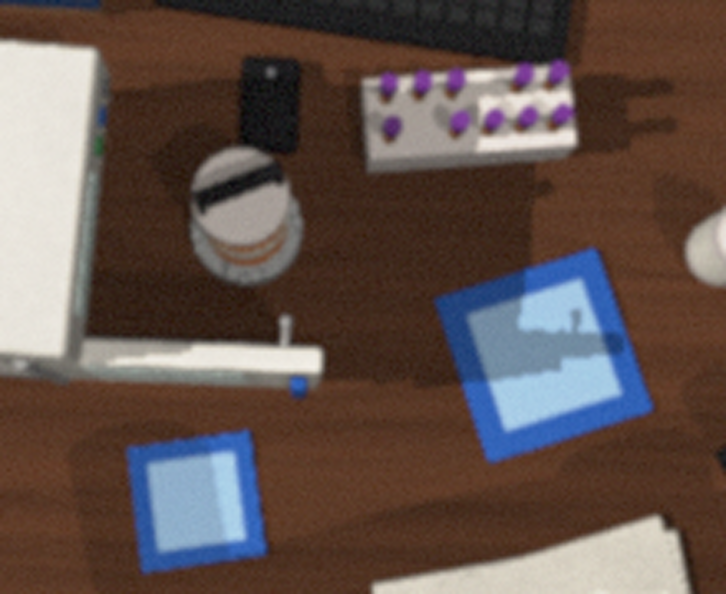

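View pics/c2.png

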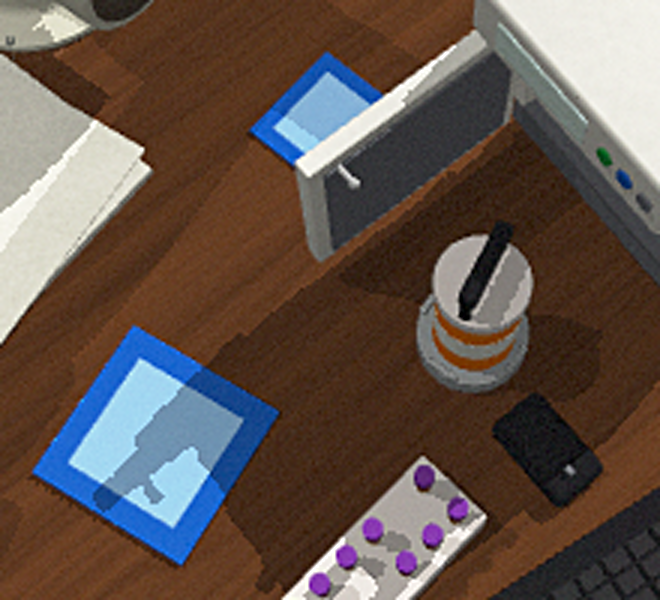

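```bash
cat >> h.py <<'E'
def plan(*targets, R=None):
    "targets: (xyz[, yaw]) -> shift mm and twist from the present pose; vertical tool assumed for yaw"
    o=sensors.get_obs(); p=o['ee_pos']; R=Ro.from_euler('xyz',o['tcp_rot'],degrees=True)
    print('t',o['time'],'p',p.round(4),'rpy',o['tcp_rot'].round(2),'q',o['q'].round(1),'F',o['wrist_force'].round(1))
    for t in targets:
        s=R.inv().apply(np.array(t[:3])-p)*1e3
        tw=0 if len(t)<4 else -((t[3]-o['tcp_rot'][2]+180)%360-180)*np.pi/180
        print(t,'->',s.round(1),'twist',round(tw,3))
E
python3 -c "
from h import *
plan((.637,.077,.33,113),(.30,-.33,.33,60))"
```

```text
t 0.1 p [ 0.1236 -0.5357  0.2477] rpy [-179.93   -0.     12.99] q [-77.    5.   10.   95.1   0.   90. ] F [-0.  -0.1  0. ]
(0.637, 0.077, 0.33, 113) -> [ 638.  -481.7  -81.8] twist -1.745
(0.3, -0.33, 0.33, 60) -> [ 218.1 -160.9  -82.1] twist -0.82
```

Request:
apply_moves(motion=[{"jaw":1,"xyz":[40,-30,-30],"twist":-0.17},{"jaw":1,"xyz":[85,-65,-60],"twist":-0.34},{"jaw":1,"xyz":[130,-100,-82],"twist":-0.51},{"jaw":1,"xyz":[175,-135,-82],"twist":-0.68},{"jaw":1,"xyz":[220,-166,-82],"twist":-0.85}])

```text
time: 0.72
ee_pos: [0.3016, -0.3231, 0.3305]
tcp_rot: [180.0, 0.0, 62.0]
wrist_force: [-0.2, -1.0, -0.3]
opening: 0.0855
grasp_force: 0.0
```

```bash
python3 -c "
from h import *
plan((.637,.077,.33,113))"
```

```text
t 0.725 p [ 0.3016 -0.3231  0.3305] rpy [1.7997e+02 1.0000e-02 6.2010e+01] q [-47.   -7.    7.6 104.6   0.   71. ] F [-0.2 -1.  -0.3]
(0.637, 0.077, 0.33, 113) -> [5.108e+02 1.084e+02 5.000e-01] twist -0.89
```

Request:
apply_moves(motion=[{"jaw":1,"xyz":[60,12,0],"twist":-0.18},{"jaw":1,"xyz":[120,25,0],"twist":-0.36},{"jaw":1,"xyz":[180,38,0],"twist":-0.54},{"jaw":1,"xyz":[240,51,0],"twist":-0.72},{"jaw":1,"xyz":[300,64,0],"twist":-0.89}])

```text
time: 1.35
ee_pos: [0.5003, -0.089, 0.3301]
tcp_rot: [-180.0, 0.0, 113.0]
wrist_force: [0.7, -0.7, 0.3]
opening: 0.0856
grasp_force: 0.0
```

```bash
python3 -c "
from h import *
plan((.637,.077,.33,113))"
```

```text
t 1.35 p [ 0.5003 -0.089   0.3301] rpy [-179.99    0.    113.03] q [-10.1   1.9  16.2 104.2  -0.   56.9] F [ 0.7 -0.7  0.3]
(0.637, 0.077, 0.33, 113) -> [9.930e+01 1.908e+02 1.000e-01] twist 0.001
```

Request:
apply_moves(motion=[{"jaw":1,"xyz":[25,50,0]},{"jaw":1,"xyz":[50,100,0]},{"jaw":1,"xyz":[75,150,0]},{"jaw":1,"xyz":[99,191,0]},{"jaw":1,"xyz":[99,191,0]}])

```text
validation failed for argument at $.mo...
```

```bash
python3 -c "
from h import *
plan((.637,.077,.214,113))
im,d=camera('wrist'); cv2.imwrite('pics/w1.png',im[:,:,::-1])"
```

```text
t 1.35 p [ 0.5003 -0.089   0.3301] rpy [-179.99    0.    113.03] q [-10.1   1.9  16.2 104.2  -0.   56.9] F [ 0.7 -0.7  0.3]
(0.637, 0.077, 0.214, 113) -> [ 99.3 190.8 116.1] twist 0.001
```

View pics/w1.png

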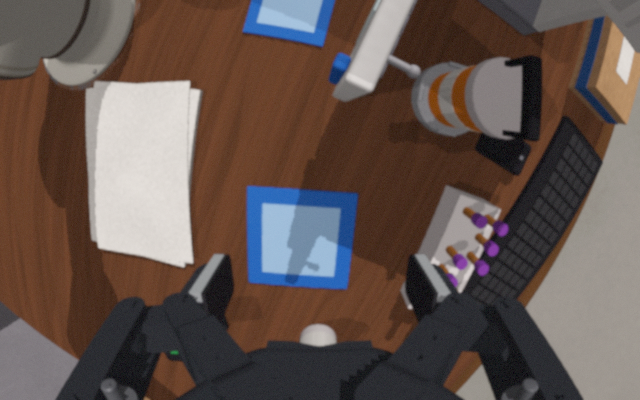

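The move was refused (twist is required). The wrist view shows the pad at about (302,238), the carrier handle at about (530,97) and the jaws open.

Request:
apply_moves(motion=[{"jaw":1,"xyz":[25,50,0],"twist":0},{"jaw":1,"xyz":[50,100,0],"twist":0},{"jaw":1,"xyz":[75,150,0],"twist":0},{"jaw":1,"xyz":[99,191,0],"twist":0},{"jaw":1,"xyz":[99,191,0],"twist":0}])

```text
time: 2.02
ee_pos: [0.6388, 0.0767, 0.3272]
tcp_rot: [-179.8, -0.1, 112.9]
wrist_force: [-0.5, -0.1, -0.5]
opening: 0.0856
grasp_force: 0.0
```

```bash
python3 -c "
from h import *
plan((.637,.077,.214,113))"
```

```text
t 2.025 p [0.6388 0.0767 0.3272] rpy [-1.7979e+02 -8.0000e-02  1.1286e+02] q [  6.8  22.6  40.3 107.9   0.   74. ] F [-0.5 -0.1 -0.5]
(0.637, 0.077, 0.214, 113) -> [  0.8  -1.1 113.2] twist -0.002
```

Request:
apply_moves(motion=[{"jaw":1,"xyz":[0,-1,40],"twist":0},{"jaw":1,"xyz":[0,-1,75],"twist":0},{"jaw":1,"xyz":[0,-1,100],"twist":0},{"jaw":1,"xyz":[0,-1,113],"twist":0},{"jaw":1,"xyz":[0,-1,113],"twist":0}])

```text
time: 2.65
ee_pos: [0.636, 0.0732, 0.217]
tcp_rot: [-179.9, -0.0, 112.7]
wrist_force: [0.5, -0.3, 0.8]
opening: 0.0855
grasp_force: 0.0
```

```bash
python3 -c "
from h import *
plan((.637,.077,.214,113))"
```

```text
t 2.65 p [0.636  0.0732 0.217 ] rpy [-1.7995e+02 -1.0000e-02  1.1266e+02] q [ 6.6 17.3 20.9 93.6 -0.  73.9] F [ 0.5 -0.3  0.8]
(0.637, 0.077, 0.214, 113) -> [3.1 2.4 3. ] twist -0.006
```

Request:
apply_moves(motion=[{"jaw":0,"xyz":[0,0,0],"twist":0},{"jaw":-1,"xyz":[0,0,0],"twist":0},{"jaw":-1,"xyz":[0,0,0],"twist":0},{"jaw":-1,"xyz":[0,0,0],"twist":0},{"jaw":-1,"xyz":[0,0,0],"twist":0}], grip_force=50)

```text
time: 3.28
ee_pos: [0.6367, 0.0738, 0.2177]
tcp_rot: [179.9, 0.0, 112.7]
wrist_force: [1.1, 0.1, 3.6]
opening: 0.0154
grasp_force: 49.4
```

Request:
apply_moves(motion=[{"jaw":-1,"xyz":[0,0,-10],"twist":0},{"jaw":-1,"xyz":[0,0,-35],"twist":0},{"jaw":-1,"xyz":[0,0,-65],"twist":0},{"jaw":-1,"xyz":[0,0,-95],"twist":0},{"jaw":-1,"xyz":[0,0,-110],"twist":0}])

```text
time: 3.9
ee_pos: [0.6363, 0.0737, 0.3291]
tcp_rot: [179.9, 0.0, 112.7]
wrist_force: [-0.5, -0.7, -3.4]
opening: 0.0149
grasp_force: 49.0
```

```bash
python3 -c "
from h import *
plan((.5215,-.219,.335,113),(.6,-.02,.335,113))"
```

```text
t 3.9 p [0.6363 0.0737 0.3291] rpy [1.7995e+02 2.0000e-02 1.1269e+02] q [  6.6  21.9  39.5 107.6  -0.   73.9] F [-0.5 -0.7 -3.4]
(0.5215, -0.219, 0.335, 113) -> [-225.8 -218.8   -6. ] twist -0.005
(0.6, -0.02, 0.335, 113) -> [-72.4 -69.6  -5.9] twist -0.005
```

Request:
apply_moves(motion=[{"jaw":-1,"xyz":[-9,-9,-6],"twist":0},{"jaw":-1,"xyz":[-29,-28,-6],"twist":0},{"jaw":-1,"xyz":[-57,-55,-6],"twist":0},{"jaw":-1,"xyz":[-85,-82,-6],"twist":0},{"jaw":-1,"xyz":[-113,-109,-6],"twist":0}])

```text
time: 4.53
ee_pos: [0.5782, -0.0743, 0.3326]
tcp_rot: [-179.9, -0.0, 112.7]
wrist_force: [0.8, -0.0, -4.3]
opening: 0.0148
grasp_force: 49.0
```

Request:
apply_moves(motion=[{"jaw":-1,"xyz":[-28,-27,0],"twist":0},{"jaw":-1,"xyz":[-56,-54,0],"twist":0},{"jaw":-1,"xyz":[-84,-81,0],"twist":0},{"jaw":-1,"xyz":[-104,-101,0],"twist":0},{"jaw":-1,"xyz":[-113,-110,0],"twist":0}])

```text
time: 5.15
ee_pos: [0.5202, -0.2208, 0.3328]
tcp_rot: [-179.9, -0.0, 112.6]
wrist_force: [-0.3, -1.1, -4.2]
opening: 0.0154
grasp_force: 49.1
```

```bash
python3 -c "
from h import *
plan((.5215,-.219,.335,113))
import time
z,_=0,0
im,d=camera('scene'); P=cloud('scene',d); I=im.astype(int)
m=(P[...,2]<.2)&(P[...,2]>.08)&(abs(P[...,0]-.52)<.1)&(abs(P[...,1]+.22)<.1)&(I[...,0]>I[...,2]+60)
print(m.sum(),np.percentile(P[m],[1,50,99],axis=0))
o=sensors.get_obs();print(o['opening'],o['grasp_force'])"
```

```text
t 5.15 p [ 0.5202 -0.2208  0.3328] rpy [-1.7994e+02 -4.0000e-02  1.1258e+02] q [-23.   10.2  25.5 105.4  -0.   44.4] F [-0.3 -1.1 -4.2]
(0.5215, -0.219, 0.335, 113) -> [ 1.2  1.9 -2.2] twist -0.007
130 [[ 0.53154002 -0.25513252  0.14873567]
 [ 0.55516539 -0.21688477  0.16944973]
 [ 0.56118907 -0.18047746  0.19331326]]
0.015129745871377368 49.06918287277222
```

Request:
apply_moves(motion=[{"jaw":-1,"xyz":[1,2,20],"twist":0},{"jaw":-1,"xyz":[1,2,55],"twist":0},{"jaw":-1,"xyz":[1,2,90],"twist":0},{"jaw":-1,"xyz":[1,2,115],"twist":0},{"jaw":-1,"xyz":[1,2,130],"twist":0}])

```text
time: 5.82
ee_pos: [0.5226, -0.2167, 0.2016]
tcp_rot: [-179.9, -0.1, 112.7]
wrist_force: [-0.3, 0.5, -3.4]
opening: 0.0151
grasp_force: 49.0
```

Request:
apply_moves(motion=[{"jaw":-1,"xyz":[0,0,2],"twist":0},{"jaw":-1,"xyz":[0,0,4],"twist":0},{"jaw":-1,"xyz":[0,0,6],"twist":0},{"jaw":-1,"xyz":[0,0,7],"twist":0},{"jaw":-1,"xyz":[0,0,7],"twist":0}])

```text
time: 6.45
ee_pos: [0.523, -0.2176, 0.1965]
tcp_rot: [180.0, 0.0, 112.7]
wrist_force: [-0.9, -0.2, -3.8]
opening: 0.015
grasp_force: 49.0
```

Request:
apply_moves(motion=[{"jaw":-1,"xyz":[0,0,1],"twist":0},{"jaw":-1,"xyz":[0,0,1.5],"twist":0},{"jaw":-1,"xyz":[0,0,2],"twist":0},{"jaw":-1,"xyz":[0,0,2.5],"twist":0},{"jaw":-1,"xyz":[0,0,2.5],"twist":0}])

```text
time: 7.08
ee_pos: [0.523, -0.2176, 0.1937]
tcp_rot: [-180.0, -0.0, 112.7]
wrist_force: [0.3, -1.6, -3.8]
opening: 0.0146
grasp_force: 49.1
```

Request:
apply_moves(motion=[{"jaw":-1,"xyz":[0,0,0.5],"twist":0},{"jaw":-1,"xyz":[0,0,1],"twist":0},{"jaw":-1,"xyz":[0,0,1.5],"twist":0},{"jaw":-1,"xyz":[0,0,2],"twist":0},{"jaw":-1,"xyz":[0,0,2],"twist":0}])

```text
time: 7.7
ee_pos: [0.5236, -0.2176, 0.1935]
tcp_rot: [179.9, 0.1, 112.7]
wrist_force: [1.6, 2.3, 7.7]
opening: 0.0149
grasp_force: 50.8
```

Touched down. Release slowly and go straight up.

Request:
apply_moves(motion=[{"jaw":-0.4,"xyz":[0,0,-1.5],"twist":0},{"jaw":0.3,"xyz":[0,0,-1.5],"twist":0},{"jaw":0.5,"xyz":[0,0,-1.5],"twist":0},{"jaw":0.5,"xyz":[0,0,-1.5],"twist":0},{"jaw":0.5,"xyz":[0,0,-1.5],"twist":0}])

```text
time: 8.32
ee_pos: [0.523, -0.2176, 0.1932]
tcp_rot: [-180.0, -0.0, 112.7]
wrist_force: [0.1, 0.2, 0.7]
opening: 0.0643
grasp_force: 0.0
```

Request:
apply_moves(motion=[{"jaw":0.5,"xyz":[0,0,-20],"twist":0},{"jaw":0.5,"xyz":[0,0,-50],"twist":0},{"jaw":0.5,"xyz":[0,0,-90],"twist":0},{"jaw":-0.9,"xyz":[0,0,-140],"twist":0},{"jaw":-1,"xyz":[0,0,-180],"twist":0}])

```text
time: 8.95
ee_pos: [0.5228, -0.2175, 0.3754]
tcp_rot: [179.9, 0.1, 112.7]
wrist_force: [1.5, -1.0, -0.7]
opening: 0.0285
grasp_force: 0.0
```

```bash
python3 -c "
from h import *
plan((.0,.5,.4,113))
im,d=camera('scene'); P=cloud('scene',d)
cv2.imwrite('pics/s2.png',im[:,:,::-1])
np.savez('s2.npz',im=im,d=d)
m=(abs(P[...,2]-.151)<.006)&(abs(P[...,0]-.52)<.08)&(abs(P[...,1]+.22)<.08)
print(m.sum(),np.median(P[m],0),P[m].min(0),P[m].max(0))
m=(abs(P[...,2]-.2)<.006)&(abs(P[...,0]-.52)<.08)&(abs(P[...,1]+.22)<.08)
print(m.sum(),np.median(P[m],0),cv2.minAreaRect(P[m][:,:2].astype('f4')))"
```

```text
t 8.95 p [ 0.5228 -0.2175  0.3754] rpy [1.7994e+02 6.0000e-02 1.1269e+02] q [-22.6  12.9  33.7 110.7  -0.   44.7] F [ 1.5 -1.  -0.7]
(0.0, 0.5, 0.4, 113) -> [ 863.6 -205.6  -25.7] twist -0.005
633 [ 0.53407437 -0.21290233  0.15047973] [ 0.48108787 -0.25600792  0.14521503] [ 0.56701559 -0.17083839  0.15688269]
211 [ 0.5255192  -0.21456338  0.19906854] ((0.5242546200752258, -0.21427658200263977), (0.016783343628048897, 0.07643543928861618), 23.073816299438477)
```

View pics/s2.png

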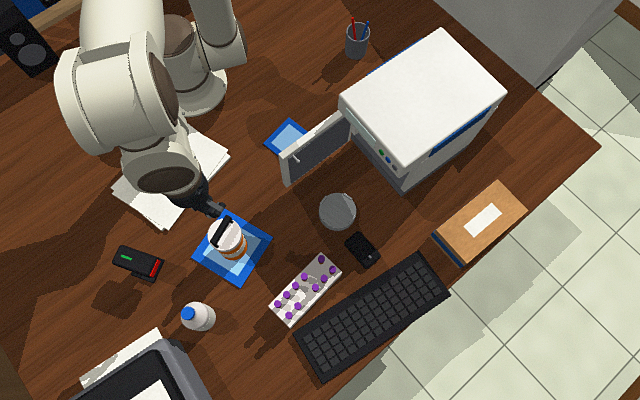

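Carrier stands upright at about (230,238) on the pad, centre within 5 mm. The moves offer no direct tilt, so next I check in free space whether an out-of-reach target tilts the tool.

```bash
python3 -c "
from h import *
plan((.35,.2,.42,113),(.44,-.01,.4,113))"
```

```text
t 9.0 p [ 0.5228 -0.2175  0.38  ] rpy [179.73   0.28 112.69] q [-22.6  12.9  34.2 111.    0.   44.7] F [-0.5  0.1  3.2]
(0.35, 0.2, 0.42, 113) -> [451.6   1.8 -42.1] twist -0.005
(0.44, -0.01, 0.4, 113) -> [223.3   3.7 -21. ] twist -0.005
```

Request:
apply_moves(motion=[{"jaw":-1,"xyz":[45,-30,-10],"twist":0},{"jaw":-1,"xyz":[90,-60,-20],"twist":0},{"jaw":-1,"xyz":[135,-90,-30],"twist":0},{"jaw":-1,"xyz":[180,-120,-40],"twist":0},{"jaw":-1,"xyz":[225,-150,-45],"twist":0}])

```text
time: 9.62
ee_pos: [0.2962, -0.0671, 0.4187]
tcp_rot: [179.9, 0.0, 112.7]
wrist_force: [0.3, 0.0, 1.1]
opening: 0.0002
grasp_force: 0.0
```

```bash
python3 -c "
from h import *
plan((.35,.2,.42,113),(.1,.42,.45,113))"
```

```text
t 9.625 p [ 0.2962 -0.0671  0.4187] rpy [1.7995e+02 3.0000e-02 1.1266e+02] q [-12.8 -19.3   8.6 117.8   0.   54.6] F [0.3 0.  1.1]
(0.35, 0.2, 0.42, 113) -> [225.7 152.6  -1.3] twist -0.006
(0.1, 0.42, 0.45, 113) -> [525.    6.7 -31.6] twist -0.006
```

Request:
apply_moves(motion=[{"jaw":-1,"xyz":[35,30,0],"twist":0},{"jaw":-1,"xyz":[75,60,0],"twist":0},{"jaw":-1,"xyz":[125,80,0],"twist":0},{"jaw":-1,"xyz":[180,90,-5],"twist":0},{"jaw":-1,"xyz":[235,85,-10],"twist":0}])

```text
time: 10.25
ee_pos: [0.2851, 0.1836, 0.4279]
tcp_rot: [-180.0, 0.0, 112.7]
wrist_force: [1.2, 0.5, -0.4]
opening: 0.0001
grasp_force: 0.0
```

Request:
apply_moves(motion=[{"jaw":-1,"xyz":[50,-15,-5],"twist":0},{"jaw":-1,"xyz":[100,-30,-10],"twist":0},{"jaw":-1,"xyz":[150,-45,-15],"twist":0},{"jaw":-1,"xyz":[200,-60,-20],"twist":0},{"jaw":-1,"xyz":[250,-75,-20],"twist":0}])

```text
time: 10.88
ee_pos: [0.1185, 0.3846, 0.4487]
tcp_rot: [180.0, -0.0, 112.7]
wrist_force: [0.8, 0.4, 0.7]
opening: 0.0001
grasp_force: 0.0
```

```bash
python3 -c "
from h import *
plan((.1,.9,.45,113))"
```

```text
t 10.875 p [0.1185 0.3846 0.4487] rpy [ 1.7995e+02 -4.0000e-02  1.1271e+02] q [ 72.9  -4.7  24.2 118.8  -0.  140.2] F [0.8 0.4 0.7]
(0.1, 0.9, 0.45, 113) -> [482.5 182.   -0.8] twist -0.005
```

Request:
apply_moves(motion=[{"jaw":-1,"xyz":[50,19,0],"twist":0},{"jaw":-1,"xyz":[100,38,0],"twist":0},{"jaw":-1,"xyz":[150,57,0],"twist":0},{"jaw":-1,"xyz":[200,76,0],"twist":0},{"jaw":-1,"xyz":[250,95,0],"twist":0}])

```text
time: 11.5
ee_pos: [0.1012, 0.5896, 0.4448]
tcp_rot: [-178.4, 2.5, 112.7]
wrist_force: [7.7, 45.0, 17.1]
opening: -0.0002
grasp_force: 0.0
```

```bash
python3 -c "
from h import *
plan((.1,.9,.45,113))"
```

```text
t 11.5 p [0.1012 0.5896 0.4448] rpy [-178.44    2.46  112.71] q [ 80.3  33.2  70.8 130.5  -0.  147.6] F [ 7.7 45.  17.1]
(0.1, 0.9, 0.45, 113) -> [286.3 118.2 -20.7] twist -0.005
```

Request:
apply_moves(motion=[{"jaw":-1,"xyz":[0,0,0],"twist":0}])

```text
time: 11.62
ee_pos: [0.1008, 0.591, 0.4412]
tcp_rot: [-178.3, 2.7, 112.8]
wrist_force: [0.1, 0.8, -0.0]
opening: -0.0001
grasp_force: 0.0
```

```bash
python3 -c "
from h import *
np.set_printoptions(suppress=True)
o=sensors.get_obs(); print(o)
plan((.1,.9,.45,113))"
```

```text
{'time': 11.625, 'q': array([ 80.31767253,  33.35344252,  70.48541049, 130.36758087,
         0.00870461, 147.56687499]), 'qd': array([-0.95654622, -4.56467057,  2.89555991,  1.9764499 , -0.27689174,
       -0.58223588]), 'joint_efforts': array([  0.7012793 , -70.17085075,  35.21371722,   0.47417449,
         0.07107622,   0.13805978]), 'ee_pos': array([0.10079048, 0.59098773, 0.4412204 ]), 'tcp_rot': array([-178.25603763,    2.72583141,  112.79204699]), 'wrist_force': array([ 0.10956449,  0.78606439, -0.00858518]), 'torque': array([ 0.05566423, -0.02824317,  0.02365247]), 'grasp_force': 0.0, 'opening': -6.532025575896139e-05}
t 11.625 p [0.1008 0.591  0.4412] rpy [-178.26    2.73  112.79] q [ 80.3  33.4  70.5 130.4   0.  147.6] F [ 0.1  0.8 -0. ]
(0.1, 0.9, 0.45, 113) -> [284.4 118.2 -25.9] twist -0.004
```

```bash
python3 -c "
from h import *
o=sensors.get_obs(); print(Ro.from_euler('xyz',o['tcp_rot'],degrees=True).as_matrix()[:,2])
print([k for k in dir(bot) if k[0]!='_'])
im,d=camera('top'); cv2.imwrite('pics/t2.png',im[:,:,::-1])"
```

```text
[-0.00964249 -0.05561254 -0.99840586]
['PlanningError', 'job_done', 'tcp_to_tips']
```

Request:
apply_moves(motion=[{"jaw":-1,"xyz":[-25,-20,0],"twist":0},{"jaw":-1,"xyz":[-60,-50,-5],"twist":0},{"jaw":-1,"xyz":[-100,-85,-30],"twist":0},{"jaw":-1,"xyz":[-135,-110,-60],"twist":0},{"jaw":-1,"xyz":[-150,-125,-95],"twist":0}])

```text
time: 12.3
ee_pos: [0.0439, 0.4013, 0.5278]
tcp_rot: [-179.6, 0.3, 112.7]
wrist_force: [0.5, -0.6, -0.1]
opening: -0.0
grasp_force: 0.0
```

Request:
apply_moves(motion=[{"jaw":-1,"xyz":[0,0,-30],"twist":0},{"jaw":-1,"xyz":[0,0,-60],"twist":0},{"jaw":-1,"xyz":[0,0,-90],"twist":0},{"jaw":-1,"xyz":[0,0,-120],"twist":0},{"jaw":-1,"xyz":[0,0,-150],"twist":0}])

```text
time: 12.92
ee_pos: [0.0439, 0.3996, 0.5479]
tcp_rot: [178.9, -2.4, 112.7]
wrist_force: [0.3, 0.1, -0.6]
opening: -0.0003
grasp_force: 0.0
```

```bash
python3 -c "
from h import *
plan((.05,.4,.8))
o=sensors.get_obs(); print(Ro.from_euler('xyz',o['tcp_rot'],degrees=True).as_matrix()[:,2])
"
```

```text
t 12.925 p [0.0439 0.3996 0.5479] rpy [178.87  -2.36 112.7 ] q [ 83.6   3.9  47.  130.5   0.2 151. ] F [ 0.3  0.1 -0.6]
(0.05, 0.4, 0.8) -> [   8.4   10.8 -251.8] twist 0
[ 0.00229298  0.04561349 -0.99895653]
```

Request:
apply_moves(motion=[{"jaw":-1,"xyz":[0,0,-60],"twist":0},{"jaw":-1,"xyz":[0,0,-150],"twist":0}])

```text
time: 13.18
ee_pos: [0.0428, 0.3898, 0.5729]
tcp_rot: [177.1, -5.6, 112.8]
wrist_force: [0.2, 1.5, 0.7]
opening: -0.0003
grasp_force: 0.0
```

Request:
apply_moves(motion=[{"jaw":-1,"xyz":[0,0,-60],"twist":0},{"jaw":-1,"xyz":[0,0,-150],"twist":0}])

```text
time: 13.42
ee_pos: [0.0415, 0.3773, 0.5954]
tcp_rot: [175.4, -8.6, 113.0]
wrist_force: [0.6, 0.4, 0.2]
opening: -0.0
grasp_force: 0.0
```

```bash
python3 -c "
from h import *
plan((.05,.4,.8))
o=sensors.get_obs(); print(Ro.from_euler('xyz',o['tcp_rot'],degrees=True).as_matrix()[:,2])
"
```

```text
t 13.425 p [0.0415 0.3773 0.5954] rpy [175.39  -8.57 113.02] q [ 83.6   0.8  51.  130.5   0.2 151. ] F [0.6 0.4 0.2]
(0.05, 0.4, 0.8) -> [  47.9   32.8 -197.7] twist 0
[ 0.01596703  0.16813936 -0.98563391]
```

Request:
apply_moves(motion=[{"jaw":-1,"xyz":[14,6,-60],"twist":0},{"jaw":-1,"xyz":[40,17,-150],"twist":0},{"jaw":-1,"xyz":[60,25,-240],"twist":0},{"jaw":-1,"xyz":[80,35,-300],"twist":0}])

```text
time: 13.92
ee_pos: [0.0384, 0.3922, 0.6164]
tcp_rot: [173.8, -11.5, 113.3]
wrist_force: [-0.1, -0.7, 0.2]
opening: 0.0001
grasp_force: 0.0
```

Request:
apply_moves(motion=[{"jaw":-1,"xyz":[25,10,-60],"twist":0}])

```text
time: 14.05
ee_pos: [0.0366, 0.4015, 0.632]
tcp_rot: [172.5, -13.7, 113.6]
wrist_force: [-0.5, 0.5, -0.2]
opening: 0.0001
grasp_force: 0.0
```

Request:
apply_moves(motion=[{"jaw":-1,"xyz":[25,10,-60],"twist":0}])

```text
time: 14.18
ee_pos: [0.0343, 0.4064, 0.6489]
tcp_rot: [171.2, -16.1, 113.9]
wrist_force: [-0.1, -0.2, 0.6]
opening: -0.0001
grasp_force: 0.0
```

Request:
apply_moves(motion=[{"jaw":-1,"xyz":[25,10,-60],"twist":0},{"jaw":-1,"xyz":[60,24,-150],"twist":0}])

```text
time: 14.42
ee_pos: [0.0304, 0.4065, 0.6698]
tcp_rot: [169.5, -19.0, 114.5]
wrist_force: [-0.8, -0.3, -0.9]
opening: -0.0002
grasp_force: 0.0
```

```bash
python3 -c "
from h import *
plan((.05,.4,.8))
o=sensors.get_obs(); print(Ro.from_euler('xyz',o['tcp_rot'],degrees=True).as_matrix()[:,2])
"
```

```text
t 14.425 p [0.0304 0.4065 0.6698] rpy [169.51 -19.03 114.45] q [ 86.    6.1  68.2 130.5  -0.4 153.2] F [-0.8 -0.3 -0.9]
(0.05, 0.4, 0.8) -> [  29.1   38.2 -122.8] twist 0
[ 0.03300816  0.36718893 -0.92956051]
```

Request:
apply_moves(motion=[{"jaw":-1,"xyz":[-15,-6,-60],"twist":0}])

```text
time: 14.55
ee_pos: [0.0291, 0.372, 0.6815]
tcp_rot: [168.7, -20.4, 114.7]
wrist_force: [0.1, -0.1, 0.0]
opening: -0.0001
grasp_force: 0.0
```

Request:
apply_moves(motion=[{"jaw":-1,"xyz":[-15,-6,-60],"twist":0}])

```text
time: 14.68
ee_pos: [0.0275, 0.3318, 0.6961]
tcp_rot: [167.5, -22.4, 115.2]
wrist_force: [0.3, -0.2, -0.3]
opening: -0.0001
grasp_force: 0.0
```

Request:
apply_moves(motion=[{"jaw":-1,"xyz":[-5,-2,-60],"twist":0}])

```text
time: 14.8
ee_pos: [0.0257, 0.3038, 0.7093]
tcp_rot: [166.1, -24.5, 115.7]
wrist_force: [-0.8, -0.2, -0.1]
opening: -0.0001
grasp_force: 0.0
```

Request:
apply_moves(motion=[{"jaw":-1,"xyz":[-5,-2,-60],"twist":0}])

```text
time: 14.92
ee_pos: [0.024, 0.2779, 0.7203]
tcp_rot: [164.8, -26.5, 116.3]
wrist_force: [-1.2, 0.8, 0.2]
opening: -0.0001
grasp_force: 0.0
```

```bash
python3 -c "
from h import *
plan((.05,.4,.8))
o=sensors.get_obs(); print(Ro.from_euler('xyz',o['tcp_rot'],degrees=True).as_matrix()[:,2])
"
```

```text
t 14.925 p [0.024  0.2779 0.7203] rpy [164.84 -26.48 116.29] q [ 8.510e+01 -9.100e+00  6.170e+01  1.305e+02 -1.000e-01  1.524e+02] F [-1.2  0.8  0.2]
(0.05, 0.4, 0.8) -> [123.3  81.9  -6.5] twist 0
[ 0.04384586  0.5017067  -0.86392588]
```

Request:
apply_moves(motion=[{"jaw":-1,"xyz":[15,6,-60],"twist":0}])

```text
time: 15.05
ee_pos: [0.0219, 0.268, 0.736]
tcp_rot: [163.3, -28.8, 117.0]
wrist_force: [0.2, 0.9, 0.2]
opening: 0.0001
grasp_force: 0.0
```

Request:
apply_moves(motion=[{"jaw":-1,"xyz":[15,6,-60],"twist":0}])

```text
time: 15.18
ee_pos: [0.02, 0.2584, 0.75]
tcp_rot: [161.8, -30.9, 117.8]
wrist_force: [-0.1, 1.1, -0.7]
opening: -0.0003
grasp_force: 0.0
```

Request:
apply_moves(motion=[{"jaw":-1,"xyz":[15,6,-60],"twist":0}])

```text
time: 15.3
ee_pos: [0.0184, 0.2454, 0.7637]
tcp_rot: [160.2, -33.1, 118.7]
wrist_force: [0.4, -1.0, -0.3]
opening: -0.0002
grasp_force: 0.0
```

Request:
apply_moves(motion=[{"jaw":-1,"xyz":[10,4,-60],"twist":0}])

```text
time: 15.42
ee_pos: [0.0187, 0.2264, 0.7756]
tcp_rot: [158.7, -35.3, 119.8]
wrist_force: [0.3, 0.2, 0.3]
opening: 0.0001
grasp_force: 0.0
```

```bash
python3 -c "
from h import *
plan((.05,.4,.8))
o=sensors.get_obs(); print(Ro.from_euler('xyz',o['tcp_rot'],degrees=True).as_matrix())
"
```

```text
t 15.425 p [0.0187 0.2264 0.7756] rpy [158.66 -35.28 119.76] q [ 83.9 -11.9  69.1 130.5   1.1 151.5] F [0.3 0.2 0.3]
(0.05, 0.4, 0.8) -> [124.5  84.4  95.4] twist 0
[[-0.40521801  0.91290712  0.04897902]
 [ 0.70871845  0.27983766  0.64761798]
 [ 0.5775089   0.2971388  -0.76038938]]
```

Tilt is 40°, azimuth 86° — exactly what the door needs. Now carry that orientation to the door.

```bash
python3 -c "
from h import *
plan((.15,.22,.65),(.25,.1,.6),(.42,.03,.40))"
```

```text
t 15.425 p [0.0187 0.2264 0.7756] rpy [158.66 -35.28 119.76] q [ 83.9 -11.9  69.1 130.5   1.1 151.5] F [0.3 0.2 0.3]
(0.15, 0.22, 0.65) -> [-130.2   80.7   97.8] twist 0
(0.25, 0.1, 0.6) -> [-284.7  123.6   63. ] twist 0
(0.42, 0.03, 0.4) -> [-518.7  199.8  178.1] twist 0
```

Request:
apply_moves(motion=[{"jaw":-1,"xyz":[-33,20,25],"twist":0},{"jaw":-1,"xyz":[-65,40,49],"twist":0},{"jaw":-1,"xyz":[-98,60,73],"twist":0},{"jaw":-1,"xyz":[-130,81,98],"twist":0},{"jaw":-1,"xyz":[-165,95,95],"twist":0}])

```text
time: 16.05
ee_pos: [0.1065, 0.2187, 0.6868]
tcp_rot: [159.7, -34.0, 119.5]
wrist_force: [-0.3, 1.3, -1.1]
opening: -0.0001
grasp_force: 0.0
```

```bash
python3 -c "
from h import *
plan((.25,.1,.6),(.42,.03,.40))"
```

```text
t 16.05 p [0.1065 0.2187 0.6868] rpy [159.73 -34.05 119.55] q [ 27.9 -21.7  41.  129.6  32.3 101.4] F [-0.3  1.3 -1.1]
(0.25, 0.1, 0.6) -> [-192.8   71.    -0.9] twist 0
(0.42, 0.03, 0.4) -> [-424.7  148.   117.8] twist 0
```

Request:
apply_moves(motion=[{"jaw":-1,"xyz":[-40,15,5],"twist":0.1},{"jaw":-1,"xyz":[-80,30,10],"twist":0.2},{"jaw":-1,"xyz":[-120,45,15],"twist":0.3},{"jaw":-1,"xyz":[-160,60,20],"twist":0.4},{"jaw":-1,"xyz":[-200,75,20],"twist":0.475}])

```text
time: 16.68
ee_pos: [0.2667, 0.1324, 0.5623]
tcp_rot: [178.9, -38.5, 85.8]
wrist_force: [0.5, 0.5, -0.3]
opening: 0.0002
grasp_force: 0.0
```

```bash
python3 -c "
from h import *
plan((.42,.03,.40))
o=sensors.get_obs(); print(Ro.from_euler('xyz',o['tcp_rot'],degrees=True).as_matrix())"
```

```text
t 16.675 p [0.2667 0.1324 0.5623] rpy [178.93 -38.45  85.77] q [ -7.6 -17.3  21.8 130.4  38.4  86.5] F [ 0.5  0.5 -0.3]
(0.42, 0.03, 0.4) -> [-172.   159.1   73.6] twist 0
[[ 0.05782059  0.99624463  0.06444704]
 [ 0.78096853 -0.08535068  0.61871109]
 [ 0.6218882   0.01455687 -0.78297073]]
```

```bash
python3 -c "
from h import *
plan((.40,.03,.40),(.41,.03,.22))"
```

```text
t 16.675 p [0.2667 0.1324 0.5623] rpy [178.93 -38.45  85.77] q [ -7.6 -17.3  21.8 130.4  38.4  86.5] F [ 0.5  0.5 -0.3]
(0.4, 0.03, 0.4) -> [-173.2  139.1   72.3] twist 0
(0.41, 0.03, 0.22) -> [-284.6  146.5  213.9] twist 0
```

Request:
apply_moves(motion=[{"jaw":-1,"xyz":[-34,29,15],"twist":0},{"jaw":-1,"xyz":[-68,58,30],"twist":0},{"jaw":-1,"xyz":[-102,87,45],"twist":0},{"jaw":-1,"xyz":[-136,115,60],"twist":0},{"jaw":-1,"xyz":[-173,139,72],"twist":0}])

```text
time: 17.3
ee_pos: [0.4003, 0.0306, 0.4002]
tcp_rot: [178.8, -38.4, 86.0]
wrist_force: [0.6, 1.1, 0.6]
opening: 0.0002
grasp_force: 0.0
```

```bash
python3 -c "
from h import *
plan((.41,.03,.22))"
```

```text
t 17.3 p [0.4003 0.0306 0.4002] rpy [178.83 -38.45  86.  ] q [-19.4  -7.8   8.  116.3  37.2  71.4] F [0.6 1.1 0.6]
(0.41, 0.03, 0.22) -> [-112.     6.8  141.3] twist 0
```

```bash
cat >> h.py <<'E'
H=np.array([.480,.243])
def tcp_for(alpha,s,off,ztip):
    R=Ro.from_euler('xyz',sensors.get_obs()['tcp_rot'],degrees=True).as_matrix()
    a=np.radians(alpha); u=np.array([np.cos(a),np.sin(a)]); n=np.array([np.sin(a),-np.cos(a)])
    return np.r_[H+s*u+n*off,ztip]-.017*R[:,2]
E
python3 -c "
from h import *
plan(*[tuple(tcp_for(-90.7,.15,o,.2).round(4)) for o in(.07,.03,.016)])"
```

```text
t 17.3 p [0.4003 0.0306 0.4002] rpy [178.83 -38.45  86.  ] q [-19.4  -7.8   8.  116.3  37.2  71.4] F [0.6 1.1 0.6]
(np.float64(0.4071), np.float64(0.0833), np.float64(0.2133)) -> [-74.6  -0.6 179.4] twist 0
(np.float64(0.4471), np.float64(0.0829), np.float64(0.2133)) -> [-72.8  39.3 181.7] twist 0
(np.float64(0.4611), np.float64(0.0827), np.float64(0.2133)) -> [-72.2  53.3 182.4] twist 0
```

Request:
apply_moves(motion=[{"jaw":-1,"xyz":[-20,0,50],"twist":0},{"jaw":-1,"xyz":[-40,0,98],"twist":0},{"jaw":-1,"xyz":[-60,0,145],"twist":0},{"jaw":-1,"xyz":[-74,0,178],"twist":0},{"jaw":-1,"xyz":[-73,30,181],"twist":0}])

```text
time: 17.92
ee_pos: [0.4349, 0.0846, 0.2118]
tcp_rot: [179.2, -38.5, 85.8]
wrist_force: [-1.6, 0.4, 2.8]
opening: 0.0001
grasp_force: 0.0
```

```bash
python3 -c "
from h import *
plan(*[tuple(tcp_for(a,.15,.016,.2).round(4).tolist()) for a in (-90.7,-86,-82,-78,-74,-70,-66,-62)])"
```

```text
t 17.925 p [0.4349 0.0846 0.2118] rpy [179.2  -38.46  85.79] q [-11.  -11.3 -16.   89.7  38.3  82. ] F [-1.6  0.4  2.8]
(0.4612, 0.0827, 0.2133) -> [ 0.9 26.4 -0.7] twist 0
(0.4735, 0.0817, 0.2133) -> [ 0.9 38.7 -0.6] twist 0
(0.484, 0.0817, 0.2133) -> [ 1.5 49.2 -0. ] twist 0
(0.4945, 0.0824, 0.2133) -> [ 2.6 59.6  1.1] twist 0
(0.505, 0.0839, 0.2133) -> [ 4.4 70.   2.6] twist 0
(0.5153, 0.086, 0.2133) -> [ 6.6 80.1  4.5] twist 0
(0.5254, 0.0889, 0.2133) -> [ 9.5 89.9  6.9] twist 0
(0.5353, 0.0925, 0.2133) -> [12.8 99.5  9.7] twist 0
```

Request:
apply_moves(motion=[{"jaw":-1,"xyz":[1,10,0],"twist":0},{"jaw":-1,"xyz":[1,20,0],"twist":0},{"jaw":-1,"xyz":[1,30,0],"twist":0},{"jaw":-1,"xyz":[1,40,0],"twist":0},{"jaw":-1,"xyz":[2,50,0],"twist":0}])

```text
time: 18.55
ee_pos: [0.4875, 0.081, 0.2171]
tcp_rot: [178.8, -38.4, 86.0]
wrist_force: [-1.4, -0.2, 0.2]
opening: -0.0002
grasp_force: 0.0
```

Request:
apply_moves(motion=[{"jaw":-1,"xyz":[1,10,1],"twist":0},{"jaw":-1,"xyz":[3,20,2],"twist":0},{"jaw":-1,"xyz":[5,30,4],"twist":0},{"jaw":-1,"xyz":[8,40,6],"twist":0},{"jaw":-1,"xyz":[11,50,9],"twist":0}])

```text
time: 19.18
ee_pos: [0.5386, 0.0914, 0.2176]
tcp_rot: [178.8, -38.4, 86.0]
wrist_force: [-1.4, -1.1, -0.5]
opening: 0.0002
grasp_force: 0.0
```

```bash
python3 -c "
from h import *
plan(*[tuple(tcp_for(a,.15,.016,.2).round(4).tolist()) for a in (-62,-56,-50,-44,-38,-32)])
im,d=camera('top'); P=cloud('top',d); cv2.imwrite('pics/t3.png',im[:,:,::-1])
m=(abs(P[...,2]-.255)<.008)&(P[...,0]>.4)&(P[...,0]<.75)&(P[...,1]<.185)&(P[...,1]>-.05)&(im.min(2)>120)
print(m.sum(), cv2.boxPoints(cv2.minAreaRect(P[m][:,:2].astype('f4'))))"
```

```text
t 19.175 p [0.5386 0.0914 0.2176] rpy [178.81 -38.45  85.99] q [-8.1  1.5 -3.4 86.9 38.4 85.7] F [-1.4 -1.1 -0.5]
(0.5352, 0.0925, 0.2133) -> [-2.  -3.5  3.8] twist 0
(0.5495, 0.0992, 0.2133) -> [ 4.  10.2  8.9] twist 0
(0.5631, 0.1073, 0.2133) -> [11.1 23.1 14.8] twist 0
(0.5757, 0.1168, 0.2133) -> [19.2 34.8 21.5] twist 0
(0.5873, 0.1275, 0.2133) -> [28.2 45.5 28.8] twist 0
(0.5976, 0.1394, 0.2133) -> [38.1 54.8 36.9] twist 0
374 [[0.50025725 0.17217568]
 [0.60235524 0.03656862]
 [0.63287187 0.05954447]
 [0.5307739  0.19515154]]
```

View pics/t3.png

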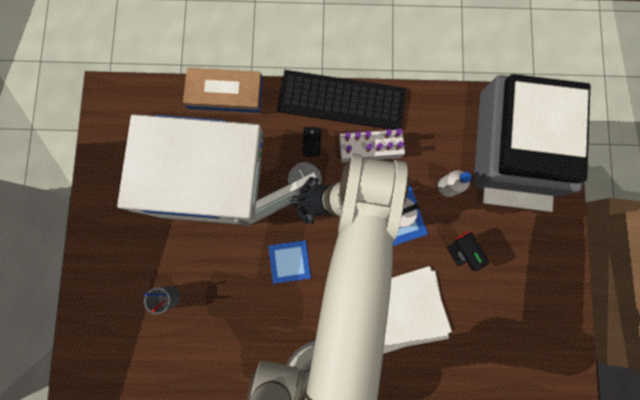

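Request:
apply_moves(motion=[{"jaw":-1,"xyz":[4,10,6],"twist":0},{"jaw":-1,"xyz":[9,20,11],"twist":0},{"jaw":-1,"xyz":[15,29,17],"twist":0},{"jaw":-1,"xyz":[21,38,23],"twist":0},{"jaw":-1,"xyz":[28,45,29],"twist":0}])

```text
time: 19.85
ee_pos: [0.5867, 0.1278, 0.2129]
tcp_rot: [178.8, -38.4, 86.0]
wrist_force: [-1.1, -2.1, 0.5]
opening: -0.0001
grasp_force: 0.7
```

```bash
cat > dm.py <<'E'
from h import *
im,d=camera('top'); P=cloud('top',d)
m=(abs(P[...,2]-.255)<.008)&(P[...,0]>.4)&(P[...,0]<.78)&(P[...,1]<.185)&(P[...,1]>-.05)&(im.min(2)>120)
b=cv2.boxPoints(cv2.minAreaRect(P[m][:,:2].astype('f4')));print(m.sum(), b.round(4).tolist())
np.savez('t.npz',im=im,d=d)
E
python3 dm.py; python3 -c "
from h import *
plan(*[tuple(tcp_for(a,.15,.016,.2).round(4).tolist()) for a in (-38,-32,-26,-20)])"
```

```text
239 [[0.5483999848365784, 0.18389999866485596], [0.6604999899864197, 0.08669999986886978], [0.6715999841690063, 0.09950000047683716], [0.5594000220298767, 0.19670000672340393]]
t 19.9 p [0.5872 0.1286 0.2129] rpy [178.78 -38.46  86.04] q [-3.7  6.4  1.3 83.1 38.4 91.2] F [-1.1  1.5 -0. ]
(0.5873, 0.1275, 0.2133) -> [-0.6  0.2 -1. ] twist 0
(0.5976, 0.1394, 0.2133) -> [9.3 9.5 7. ] twist 0
(0.6067, 0.1523, 0.2133) -> [19.8 17.5 15.6] twist 0
(0.6144, 0.1661, 0.2133) -> [31.  24.  24.6] twist 0
```

Request:
apply_moves(motion=[{"jaw":-1,"xyz":[4,4,3],"twist":0},{"jaw":-1,"xyz":[9,9,7],"twist":0},{"jaw":-1,"xyz":[14,13,11],"twist":0},{"jaw":-1,"xyz":[18,16,14],"twist":0},{"jaw":-1,"xyz":[18,16,14],"twist":0}])

```text
time: 20.52
ee_pos: [0.6041, 0.149, 0.2136]
tcp_rot: [178.8, -38.5, 86.0]
wrist_force: [-0.0, -1.3, 0.5]
opening: -0.0002
grasp_force: 0.0
```

```bash
python3 dm.py; python3 -c "
from h import *
plan(*[tuple(tcp_for(a,s,o,z).round(4).tolist()) for a,s,o,z in [(-27,.15,.06,.2),(-27,.16,.06,.11),(-27,.16,.03,.11)]])"
```

```text
186 [[0.5857999920845032, 0.18209999799728394], [0.6764000058174133, 0.12950000166893005], [0.6843000054359436, 0.14309999346733093], [0.5935999751091003, 0.195700004696846]]
t 20.575 p [0.604  0.1488 0.2136] rpy [178.79 -38.45  86.02] q [-1.7  8.   3.1 81.7 38.3 93.9] F [-0.1 -0.4  0.2]
(0.5853, 0.1109, 0.2133) -> [-30.8 -15.5 -24.4] twist 0
(0.5942, 0.1064, 0.1233) -> [-89.8  -7.8  43.8] twist 0
(0.6078, 0.1331, 0.1233) -> [-68.2   3.6  61.2] twist 0
```

Request:
apply_moves(motion=[{"jaw":-1,"xyz":[-31,-15,-24],"twist":0},{"jaw":-1,"xyz":[-60,-12,10],"twist":0},{"jaw":-1,"xyz":[-90,-8,44],"twist":0},{"jaw":-1,"xyz":[-80,-3,52],"twist":0},{"jaw":-1,"xyz":[-70,3,60],"twist":0}])

```text
time: 21.2
ee_pos: [0.6079, 0.1318, 0.1251]
tcp_rot: [178.7, -38.5, 86.1]
wrist_force: [-0.3, 0.3, 1.2]
opening: -0.0001
grasp_force: 0.0
```

```bash
python3 dm.py; python3 -c "
from h import *
plan(*[tuple(tcp_for(a,.16,.012,.105).round(4).tolist()) for a in (-30,-25,-20,-15,-10,-6,-3)])"
```

```text
243 [[0.5834000110626221, 0.18279999494552612], [0.6863999962806702, 0.12309999763965607], [0.6949999928474426, 0.1379999965429306], [0.5920000076293945, 0.19769999384880066]]
t 21.25 p [0.6088 0.1331 0.1258] rpy [178.54 -38.5   86.22] q [-3.2 10.2 -4.2 73.3 38.5 91.9] F [-1.3  1.8  0.7]
(0.6114, 0.1421, 0.1183) -> [ 2.5  1.7 11.6] twist 0
(0.6188, 0.154, 0.1183) -> [12.2  8.1 19.4] twist 0
(0.6251, 0.1665, 0.1183) -> [22.3 13.4 27.6] twist 0
(0.6303, 0.1795, 0.1183) -> [32.7 17.5 36. ] twist 0
(0.6344, 0.1929, 0.1183) -> [43.4 20.5 44.5] twist 0
(0.6367, 0.2038, 0.1183) -> [52.  21.9 51.5] twist 0
(0.638, 0.2121, 0.1183) -> [58.5 22.5 56.7] twist 0
```

Request:
apply_moves(motion=[{"jaw":-1,"xyz":[5,3,11],"twist":0},{"jaw":-1,"xyz":[12,8,19],"twist":0},{"jaw":-1,"xyz":[19,11,25],"twist":0},{"jaw":-1,"xyz":[25,15,30],"twist":0},{"jaw":-1,"xyz":[33,17,36],"twist":0}])

```text
time: 21.88
ee_pos: [0.6283, 0.1778, 0.1155]
tcp_rot: [178.8, -38.4, 86.0]
wrist_force: [-0.6, -1.5, -0.7]
opening: -0.0
grasp_force: 0.6
```

```bash
python3 -c "
from h import *
im,d=camera('scene'); cv2.imwrite('pics/s4.png',cv2.resize(im[60:260,260:460,::-1],None,fx=2.8,fy=2.8)); 
plan(*[tuple(tcp_for(a,.16,.012,.105).round(4).tolist()) for a in (-15,-10,-8,-6,-3)])"; python3 dm.py
```

```text
t 21.925 p [0.6284 0.1789 0.1157] rpy [178.8  -38.46  86.02] q [ 1.2 12.  -3.3 69.1 38.1 97.6] F [-0.6  0.7 -0.2]
(0.6304, 0.1795, 0.1183) -> [ 2.2  2.  -1.5] twist 0
(0.6344, 0.1929, 0.1183) -> [12.9  4.8  7. ] twist 0
(0.6357, 0.1983, 0.1183) -> [17.2  5.7 10.4] twist 0
(0.6368, 0.2038, 0.1183) -> [21.6  6.3 13.9] twist 0
(0.6381, 0.2121, 0.1183) -> [28.1  6.9 19.1] twist 0
11 [[0.6933000087738037, 0.18050000071525574], [0.7067000269889832, 0.17520000040531158], [0.7085000276565552, 0.17960000038146973], [0.6949999928474426, 0.18490000069141388]]
```

View pics/s4.png

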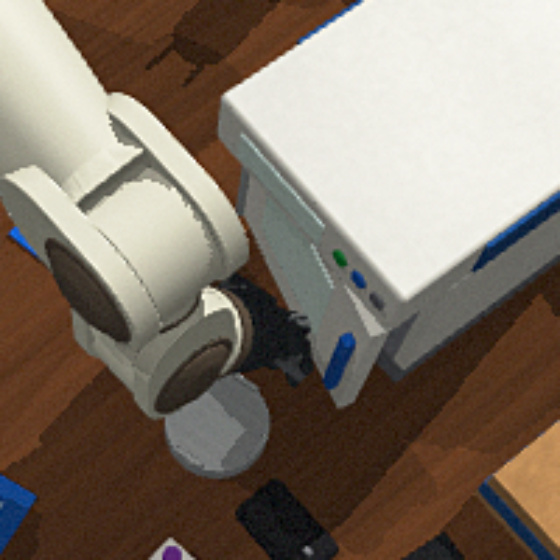

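Scene crop: door nearly shut (about 12° left), closed fingertips on its outer face at about (300,365), and the wrist link near the head's corner at (240,250). I check that clearance.

```bash
python3 -c "
from h import *
np.set_printoptions(precision=3,suppress=True)
for n in('scene','top'):
    im,d=camera(n); P=cloud(n,d)
    x,y,z=P[...,0],P[...,1],P[...,2]
    for lo in np.arange(.2,.6,.04):
        m=(z>lo)&(z<lo+.04)&(x>.42)&(x<.75)&(y<.183)&(y>-.05)&(d>0)
        if m.sum()>20:
            i=np.argsort(y[m])[-max(3,m.sum()//100)]; print(n,round(lo,2),m.sum(),P[m][i], 'ymax by x', [round(float(y[m&(abs(x-c)<.02)].max()),3) if (m&(abs(x-c)<.02)).any() else None for c in (.48,.52,.56,.6,.64,.68)])
"
```

```text
scene 0.2 237 [0.686 0.183 0.23 ] ymax by x [None, None, None, 0.139, 0.138, 0.183]
scene 0.24 288 [0.7   0.183 0.257] ymax by x [None, None, None, 0.127, 0.128, 0.183]
scene 0.28 269 [0.685 0.183 0.307] ymax by x [None, None, -0.035, 0.096, 0.183, 0.183]
scene 0.32 537 [0.699 0.182 0.328] ymax by x [None, None, -0.032, -0.026, 0.06, 0.183]
scene 0.36 472 [0.651 0.056 0.378] ymax by x [None, None, -0.031, -0.026, 0.056, 0.013]
scene 0.4 315 [0.644 0.046 0.4  ] ymax by x [None, -0.038, -0.038, -0.037, 0.048, None]
scene 0.44 456 [0.649 0.061 0.475] ymax by x [-0.038, -0.038, -0.038, -0.047, 0.062, None]
scene 0.48 3229 [0.623 0.061 0.515] ymax by x [0.059, 0.06, 0.044, 0.063, 0.063, None]
scene 0.52 4186 [0.529 0.06  0.522] ymax by x [0.058, 0.061, 0.062, 0.063, 0.046, None]
scene 0.56 91 [0.431 0.024 0.56 ] ymax by x [None, None, None, None, None, None]
top 0.2 174 [0.685 0.182 0.226] ymax by x [None, None, None, 0.135, 0.135, 0.183]
top 0.24 280 [0.683 0.182 0.243] ymax by x [None, None, 0.08, 0.128, 0.128, 0.183]
top 0.28 166 [0.671 0.183 0.307] ymax by x [None, None, 0.073, 0.098, 0.183, 0.183]
top 0.48 1769 [0.57  0.07  0.481] ymax by x [0.061, 0.059, 0.07, 0.072, 0.067, None]
top 0.52 3729 [0.562 0.059 0.528] ymax by x [0.056, 0.058, 0.06, 0.061, None, None]
top 0.56 121 [0.424 0.025 0.561] ymax by x [None, None, None, None, None, None]
```

Request:
apply_moves(motion=[{"jaw":-1,"xyz":[5,2,2],"twist":0},{"jaw":-1,"xyz":[8,4,4],"twist":0},{"jaw":-1,"xyz":[11,5,6],"twist":0},{"jaw":-1,"xyz":[14,5,8],"twist":0},{"jaw":-1,"xyz":[17,6,10],"twist":0}])

```text
time: 22.7
ee_pos: [0.6355, 0.1967, 0.1185]
tcp_rot: [178.8, -38.4, 86.0]
wrist_force: [-0.6, -0.7, -0.8]
opening: -0.0002
grasp_force: 0.3
```

Request:
apply_moves(motion=[{"jaw":-1,"xyz":[2,0,2],"twist":0},{"jaw":-1,"xyz":[4,0,3],"twist":0},{"jaw":-1,"xyz":[6,1,5],"twist":0}])

```text
time: 23.08
ee_pos: [0.6372, 0.2043, 0.1184]
tcp_rot: [178.8, -38.5, 86.0]
wrist_force: [-0.6, -0.2, 0.6]
opening: -0.0
grasp_force: 0.3
```

```bash
python3 -c "
from h import *
plan(*[tuple(tcp_for(a,.16,.012,.105).round(4).tolist()) for a in (-6,-3,0)])"
```

```text
t 23.075 p [0.6372 0.2043 0.1184] rpy [178.81 -38.45  85.99] q [  3.5  12.6  -2.3  67.6  37.8 100.5] F [-0.6 -0.2  0.6]
(0.6368, 0.2038, 0.1183) -> [-0.5 -0.4 -0.2] twist 0
(0.6381, 0.2121, 0.1183) -> [6.1 0.2 5. ] twist 0
(0.6389, 0.2205, 0.1183) -> [12.7  0.3 10.2] twist 0
```

Force still low, so the catch is not reached yet. Continue in small steps.

Request:
apply_moves(motion=[{"jaw":-1,"xyz":[1.5,0,1],"twist":0},{"jaw":-1,"xyz":[3,0,2.5],"twist":0},{"jaw":-1,"xyz":[4.5,0,3.5],"twist":0}])

```text
time: 23.45
ee_pos: [0.6378, 0.2095, 0.1184]
tcp_rot: [178.8, -38.4, 86.0]
wrist_force: [0.8, -3.8, -0.4]
opening: 0.0002
grasp_force: 1.7
```

Request:
apply_moves(motion=[{"jaw":-1,"xyz":[1.5,0,1],"twist":0},{"jaw":-1,"xyz":[3,0,2.5],"twist":0},{"jaw":-1,"xyz":[4.5,0,3.5],"twist":0}])

```text
time: 23.82
ee_pos: [0.638, 0.216, 0.1184]
tcp_rot: [178.8, -38.5, 86.0]
wrist_force: [0.2, 0.3, 0.7]
opening: -0.0001
grasp_force: 0.0
```

Request:
apply_moves(motion=[{"jaw":-1,"xyz":[1.5,0,1],"twist":0},{"jaw":-1,"xyz":[3,0,2.5],"twist":0}])

```text
time: 24.08
ee_pos: [0.6384, 0.2186, 0.1185]
tcp_rot: [178.8, -38.3, 85.9]
wrist_force: [-8.3, -18.8, 8.7]
opening: 0.0001
grasp_force: 10.0
```

The catch resisted, the force dropped to zero (door snapped home), then the tips met the seated door. Backing off.

Request:
apply_moves(motion=[{"jaw":-1,"xyz":[-5,0,-4],"twist":0},{"jaw":-1,"xyz":[-16,0,-12],"twist":0},{"jaw":-1,"xyz":[-32,0,-25],"twist":0},{"jaw":-1,"xyz":[-48,0,-38],"twist":0},{"jaw":-1,"xyz":[-48,0,-38],"twist":0}])

```text
time: 24.7
ee_pos: [0.6336, 0.1568, 0.1181]
tcp_rot: [178.8, -38.4, 85.9]
wrist_force: [0.1, 0.2, 0.5]
opening: 0.0004
grasp_force: 0.0
```

```bash
python3 -c "
from h import *
plan()
im,d=camera('scene'); P=cloud('scene',d); x,y,z=np.moveaxis(P,-1,0)
a=im[60:260,180:460,::-1]; cv2.imwrite('pics/s5.png',cv2.resize(a,None,fx=2.8,fy=2.8))
m=(z>.07)&(z<.2)&(x>.49)&(x<.68)&(y>.19)&(y<.26)&(im.min(2)>60)
q=P[m]; print(len(q), np.polyfit(q[:,0],q[:,1],1), q.mean(0)) if len(q)>5 else print(len(q))
m=(abs(z-.2)<.006)&(abs(x-.52)<.08)&(abs(y+.22)<.08)
print(m.sum(),cv2.minAreaRect(P[m][:,:2].astype('f4')))"
```

```text
t 24.7 p [0.6336 0.1568 0.1181] rpy [178.84 -38.45  85.86] q [-0.8 13.1 -1.7 71.1 38.3 95.1] F [0.1 0.2 0.5]
624 [-0.05611075  0.27138978] [0.58758748 0.23841981 0.10861187]
209 ((0.524592936038971, -0.2140672355890274), (0.016469845548272133, 0.07663648575544357), 22.003009796142578)
```

View pics/s5.png

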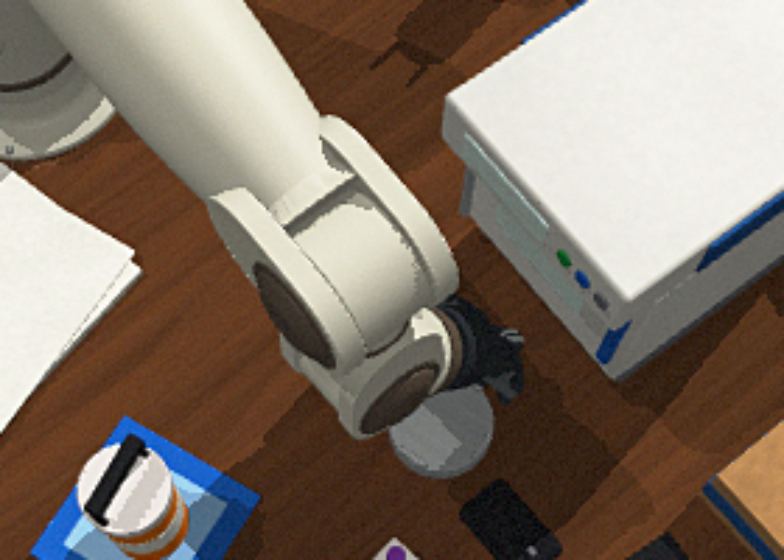

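The door is flush with the cabinet (slope -3.2°, cabinet about -2.9°). The carrier is upright on the pad at about (130,490), and the gripper at (500,360) touches nothing.

```bash
python3 -c "
from h import *
print(bot.job_done())"
```

```text
the job is handed in; nothing more can be done
None
```

I handed the job in at about 25 s of the 64 s. The carrier stands upright and released on the large blue pad, within about 5 mm of its centre. The door snapped onto its catch and sits flush to within my measurement. The verdict was not shown to me. The one risk I saw was the third joint reading 70.8° for a moment at its 70.77° limit while I found a way to tilt the tool.

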